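Unlock the tasting case with its key and slide the pane open

TASK

Take the red-headed key out of the wooden key stand, push it fully home into the brass lock of the tasting case and turn it clockwise about a quarter turn to draw the bolt. Then slide the clear pane all the way open, away from the lock, and leave it open with the red key still fully home and turned in the lock. Leave the blue-headed key in the stand and do not shift the apricot jar, the ribbon spool or the wine-red carton.

Things in the scene. Friction and masses are not known exactly. Their poses are not given: they have to be found in the camera images.
- tasting_case: Fixed dark wooden counter case, 226 long (its x) x 96 wide (its y), with chocolate bars under clear panes. Origin: centre of its underside, on the table. Its x axis runs from the lock end (nearest the robot) to the far end. The lock block is the 60 mm at the -x end, 66 high; the tray behind it has sides 62 high.
- lock_face (a point): Centre of the keyway mouth on the brass plug's face (square boss 24 x 24, 6 above the lock block, 72 above the table), at x = -83 in the case. Axes as the case's; they do not turn with the plug. While locked the keyway is a vertical slot 6 (case x) x 13.5 (case y) with a 2 mm bevelled mouth.
- lock_plug (a joint): Turn of the brass plug, rad: 0 locked (always so at the start), grows clockwise seen from above, stop at 1.62. About 0.1 N m; the blade has up to 0.15 rad of play in it. The pane is free from about 1.15. It stays where left. It cannot turn until the red key is pushed home, its shoulder on the face: see lock_pin.
- lock_pin (a joint): Hidden spring pin at the bottom of the keyway, m pressed down: 0 up, 0.006 with the red key home. The last 6 mm of the red blade's travel press it (1.6 N rising to 4 N). It blocks the plug until pressed 5 mm. Let go of the key before turning and it lifts the key about 6 mm; once turned past 0.4 rad it is held down (the key then rides at most 1 mm up, still home).
- pane (a joint): Slide of the clear pane along the case's +x (away from the lock), m: 0 shut, 0.070 fully open (stop). Friction about 1.5 N; it stays where it is left. Bolted shut while locked.
- pane_grip (a point): On the black upright pull of the pane: 10 thick (case x) x 36 wide (case y), rising 32 above the pane's top, which is 60 above the table. The point is on its mid-plane, 84 above the table, 8 below the pull's top; it moves with the pane. Shut, it is 74 from lock_face along case +x. Axes as the case's.
- key_stand: Fixed light wooden block, 44 (its x) x 104 (its y) x 36 high, origin at the centre of its underside; two keys stand in slots at y = +26 and -26, heads up, side by side. Which key is in which slot varies.
- key_red: Key: red plastic head 10 thick (its x) x 28 wide (y) x 40 high (z), steel blade 4.5 (x) x 12 (y) x 30 long below. 45 g. Origin: centre of the head's flat underside (the shoulder); head along +z, blade along -z. Works either way round. At the start it stands upright, shoulder on the stand's top 36 above the table, blade in the slot: lift 30 mm to clear.
- key_red_shoulder (a point): The red key's origin: centre of the underside of its head. It lies at lock_face when the key is fully home.
- key_blue: Like the red key but with a blue head and a blade 22 long; belongs to another lock. Leave it in the stand. Origin as the red key's.
- apricot_jar: Orange jar with black screw lid, 65 across x 62 high; origin at the centre of its underside. Bystander.
- ribbon_spool: Spool of pink ribbon lying flat, 66 x 61 x 26; origin at the centre of its underside. Bystander.
- wine_carton: Wine-red carton standing upright, 44 x 66 x 96 high; origin at the centre of its underside. Bystander.

How it is judged:
By the outcome, as a careful person would: the job done as asked, in the order asked, and still so for the second after the job is handed in, with the robot touching nothing.
It also fails if it takes over 64 s, if anything falls off the work surface, if the arm or the gripper's body presses on something with over 40 N, if the wrist force passes 120 N, or if a joint passes its speed limit or range.

ROBOT

A 7-joint arm with a two-finger parallel gripper is mounted at the origin on a cart in front of the work surface, level with it; the furniture and walls round the work are solid. World frame = base frame: x ahead of the robot, y to its left, z up, the work surface at z = 0. Lengths are in m, angles in degrees, forces in N, time in s.
With the tool pointing down it reaches from about 0.425 to 0.875 m from the base axis. Payload 4.7 kg.
Tool frame: the origin (TCP) lies between the finger pads; the fingertips stand 22 mm ahead of it and the grasp point (between the pads) lies 3 mm ahead of it; z points along the fingers, y is the line along which they close (so a half turn about z gives the same grasp; the last joint's range is limited). The gripper opens to 87 mm and grips with 3 to 60 N. Pads are 19 mm wide; open, the fingers measure 117 mm over their backs; the gripper's body (75 mm by 190 mm) begins 51 mm behind the grasp point.
Start: joints at [70.938, 18.392, -4.016, 83.108, 1.295, 78.541, -3.26], TCP at [0.221, -0.611, 0.245] pointing down, gripper open.
Joint ranges: [-163.93, 163.93], [-17.29, 119.83], [-79.2, 71.16], [3.27, 140.29], [-89.18, 269.18], [5.43, 117.66], [-154.24, 154.24]. Speed limits (degrees/s): [147.25, 147.25, 180, 180, 180, 180, 180].

INTERFACE

Orientations are given as [roll, pitch, yaw] about the fixed x, y, z axes, in that order (R = Rz(yaw) Ry(pitch) Rx(roll)).
In Python, from cell import env gives the robot as it stands.
- The arm moves only by the tool drive_tool, never from a script. Its argument "moves" is a list of rows, each a list of 3 entries, a list of its own where there are three numbers: the shift along the tool's x, y, z in mm, then the turn, a rotation vector about the tool's x, y, z in rad, then the closure, from 0 (fully open) to 1 (shut). In form: [[[x, y, z], [wx, wy, wz], jaw], ...]. A call has 1 to 12 rows; each row shifts and turns the commanded pose from where the row before left it, along the tool's axes as they then stand; what a row does not reach is not made up. A row lasts 1/12 s, in which the tool goes at most 41.7 mm and 7.16 degrees, less where a joint would pass 70% of its speed; a pose out of reach is approached as far as the arm can. A call with a gripper value outside its range is refused whole. The fingers move at their own pace and stop on an object; "newtons" is the grip in N (left out, the last holds). Time passes only in rows, so rows that do not move let the fingers close. It gives the time, the measured TCP pose, the force, the opening and the grip force at its end, in the units of the state.
- env.get_obs(): the state, without advancing time (a new reading comes with each control period).
- env.read_camera(name): name is "scene" or "top" or "wrist"; returns (picture, depth): 384x512x3 uint8, blue, green, red; 384x512 float32, m along the optical axis (not along the pixel's ray), 0 where there is no reading.
- env.get_calibration(name): a dict with "fx", "fy", "cx", "cy" (pixels), "k1" (the pictures are not rectified: a ray, as slopes to the right and down, at radius r is drawn at 1 + k1 r^2 times it, then the intrinsics apply), "T" (4x4, takes a point from camera to world coordinates). Camera axes: x right, y down, z forward; pixel columns grow to the right and rows downward; lengths in m; the calibration is good to about 2 mm. A picture is of the moment at which its call begins: read the wrist's pose just before it. get_calibration takes no time and is no camera call; for the wrist camera it gives the pose at the moment of the call.
- env.sign_off(): hands the job in; it is judged then, once.
The state is a dict: "time_s": time; "qpos": joint angles; "joint_velocities": joint speeds; "effort": joint torques, N m; "tool_pos": TCP position; "tool_rot": TCP orientation; "force": force on the tool from outside, world axes, zero at the start; "wrist_torque": the same for the moment, N m; "grip_width": finger opening in m; "grasp_force": force on a finger pad.
Only numpy, scipy, OpenCV 4.12 (cv2) and the standard library are available. Lean on these libraries where they do the work, as an engineer would, in place of code of your own. Each camera call takes 0.05 s, during which the arm holds its last target. There are 200 camera calls.

## Working session

There is one attempt and no reset: what is moved stays moved. The work goes in short steps, Python scripts to look and compute and a tool call to move; the robot and the scene stay as the last step left them, time stands still between calls to the robot, and variables do not carry over. Pictures are saved under pics/ and viewed, at most 10 in all, crops included, and the job is handed in when it is done.

Besides the shell and the picture viewer there is one more tool, called after "Call:" as name(argument=value, ...) on one line, values as JSON. drive_tool: Moves the arm, as the interface text tells. Its arguments: {"type":"object","properties":{"moves":{"type":"array"},"newtons":{"type":"number"}},"required":["moves"]}

```bash
mkdir -p pics
cat > h.py <<'E'
import numpy as np,cv2
from cell import env
def look(n):
    c=env.get_calibration(n); im,d=env.read_camera(n); return im,d,c
def ray(c,uv):
    uv=np.atleast_2d(np.asarray(uv,float))
    s0=(uv-[c['cx'],c['cy']])/[c['fx'],c['fy']]; s=s0.copy()
    for _ in range(20): s=s0/(1+c['k1']*(s**2).sum(1,keepdims=True))
    T=np.array(c['T']); D=np.c_[s,np.ones(len(s))]@T[:3,:3].T
    return T[:3,3],D
def onplane(c,uv,z):
    o,D=ray(c,uv); return o+D*((z-o[2])/D[:,2])[:,None]
def cloud(c,d):
    v,u=np.mgrid[:d.shape[0],:d.shape[1]]
    o,D=ray(c,np.c_[u.ravel(),v.ravel()]); return (o+D*d.reshape(-1,1)).reshape(*d.shape,3)
E
python3 - <<'E'
from h import *
for n in('scene','top'):
    im,d,c=look(n); cv2.imwrite(f'pics/{n}0.png',im); np.savez(f'{n}0.npz',im=im,d=d,**{k:c[k] for k in('fx','fy','cx','cy','k1','T')})
    print(n,np.round(c['T'],3).tolist(),c['fx'],c['k1'])
print(env.get_obs())
E
```

```text
scene [[0.475, -0.45, 0.756, -0.288], [-0.88, -0.249, 0.405, -0.661], [0.006, -0.858, -0.514, 0.599], [0.0, 0.0, 0.0, 1.0]] 484.14589828718783 0.06453467760726002
top [[-0.015, -0.997, 0.075, 0.45], [-0.999, 0.017, 0.027, -0.26], [-0.028, -0.075, -0.997, 0.932], [0.0, 0.0, 0.0, 1.0]] 361.51610742564236 -0.08695710014208934
{'time_s': 0.1, 'qpos': array([70.93798912, 18.43532253, -4.01588145, 83.16556609,  1.29449434,
       78.53916291, -3.25986269]), 'joint_velocities': array([-0.02024044, -0.04112846, -0.09429401, -0.0507042 ,  0.00354075,
        0.07575581,  0.01639134]), 'effort': array([-6.04893958e-04, -4.92573738e+01, -4.05915650e-01, -3.13398886e+01,
       -6.41463208e-02,  3.95396759e-02,  8.97425775e-05]), 'tool_pos': array([ 0.22074222, -0.61091313,  0.24358565]), 'tool_rot': array([-1.79905147e+02,  4.62969208e-03,  1.98719259e+01]), 'force': array([ 0.47035125,  0.18521408, -0.36768078]), 'wrist_torque': array([-0.05895275, -0.02160065,  0.05043917]), 'grasp_force': 0.0, 'grip_width': 0.08732229920983567}
```

View pics/top0.png

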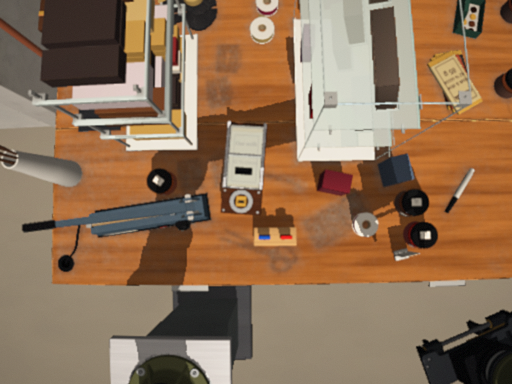

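View pics/scene0.png

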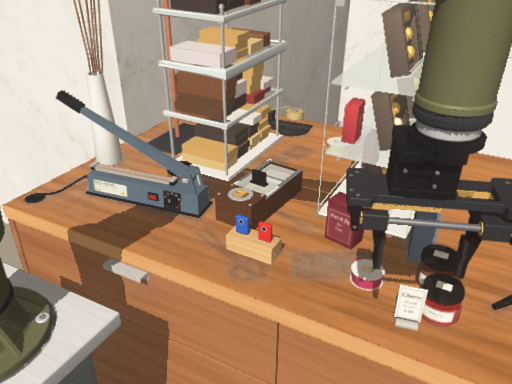

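The top view shows the case at about (243,168), lock (240,201), blue key (264,237) and red key (286,237). The scene view confirms red on the right at (265,231). Now I'll measure them.

```bash
cat > m.py <<'E'
from h import *
def fitkey(im,c,lo,hi,roi,z):
    hsv=cv2.cvtColor(im,cv2.COLOR_BGR2HSV); m=cv2.inRange(hsv,lo,hi); k=np.zeros_like(m);k[roi]=255;m&=k
    n,l,s,ce=cv2.connectedComponentsWithStats(m); i=1+s[1:,4].argmax(); return ce[i],s[i],(l==i)
if __name__=='__main__':
    z0=np.load('top0.npz'); im,d=z0['im'],z0['d']; c={k:z0[k] for k in('fx','fy','cx','cy','k1','T')}
    P=cloud(c,d)
    R=np.s_[220:255,245:305]
    for nm,lo,hi in(('red',(0,150,120),(6,255,255)),('blue',(105,120,80),(130,255,255))):
        ce,s,m=fitkey(im,c,lo,hi,R,.076); print(nm,ce,s,onplane(c,ce,.076).round(4), np.median(P[m],0).round(4),P[m][:,2].min().round(3),P[m][:,2].max().round(3))
    # stand top & case by depth
    Z=P[...,2]
    def rect(m,name):
        q=P[m][:,:2]; (cx,cy),(w,h),a=cv2.minAreaRect((q*1000).astype(np.float32)); print(name,m.sum(),round(cx,1),round(cy,1),round(w,1),round(h,1),round(a,1),np.median(P[m][:,2]).round(4))
    def big(m,roi):
        k=np.zeros(m.shape,np.uint8);k[roi]=m[roi]; n,l,s,_=cv2.connectedComponentsWithStats(k); return l==1+s[1:,4].argmax()
    rect(big((Z>.025)&(Z<.045),np.s_[220:255,245:305]),'stand')
    rect(big((Z>.05)&(Z<.1),np.s_[110:222,210:275]),'case')
    rect(big((Z>.078)&(Z<.1),np.s_[110:222,210:275]),'pull')
    rect(big((Z>.069)&(Z<.078),np.s_[185:222,210:275]),'boss')
    cv2.imwrite('pics/crop.png',cv2.resize(im[110:260,200:310],None,fx=5,fy=5,interpolation=cv2.INTER_CUBIC)[:600*5])
    cv2.imwrite('pics/crop.png',cv2.resize(im[110:260,200:310],None,fx=4,fy=4,interpolation=cv2.INTER_CUBIC))
E
python3 m.py
```

```text
red [285.75       236.52272727] [280 235  12   4  44] [[ 0.4132 -0.303   0.076 ]] [ 0.4126 -0.3035  0.0763] 0.036 0.08
blue [264.05405405 236.56756757] [259 235  11   4  37] [[ 0.4138 -0.2519  0.076 ]] [ 0.413  -0.2518  0.0761] 0.074 0.08
stand 652 413.3 -278.6 103.8 44.3 89.5 0.0366
case 3410 582.3 -205.2 96.4 224.2 85.1 0.0613
pull 71 573.1 -205.1 33.2 9.6 88.3 0.0918
boss 205 502.7 -197.1 48.6 52.4 22.3 0.071
```

View pics/crop.png

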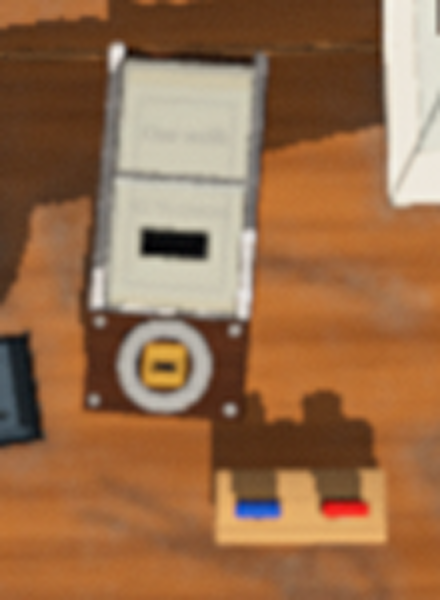

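Call:
drive_tool(moves=[[[24,-19,0],[0,0,0],0.4],[[24,-19,0],[0,0,0],0.4],[[24,-19,0],[0,0,0],0.4],[[24,-19,0],[0,0,0],0.4],[[24,-19,0],[0,0,0],0.4],[[24,-19,0],[0,0,0],0.4],[[24,-19,0],[0,0,0],0.4],[[24,-19,0],[0,0,0],0.4],[[24,-19,0],[0,0,0],0.4],[[24,-19,0],[0,0,0],0.4],[[24,-19,0],[0,0,0],0.4],[[20,-16,0],[0,0,0],0.4]], newtons=30)

```text
time_s: 1.1
tool_pos: [0.4124, -0.3008, 0.2443]
tool_rot: [-180.0, -0.0, 20.0]
force: [0.4, 0.5, 1.1]
grip_width: 0.0522
grasp_force: 0.0
```

Call:
drive_tool(moves=[[[0,0,0],[0,0,-0.122],0.4],[[0,0,0],[0,0,-0.122],0.4],[[0,0,0],[0,0,-0.122],0.4],[[0,0,0],[0,0,-0.122],0.4],[[0,0,0],[0,0,-0.122],0.4],[[0,0,0],[0,0,-0.122],0.4],[[0,0,0],[0,0,-0.122],0.4],[[0,0,0],[0,0,-0.122],0.4],[[0,0,0],[0,0,-0.122],0.4],[[0,0,0],[0,0,-0.122],0.4],[[0,0,0],[0,0,0],0.4],[[0,0,0],[0,0,0],0.4]])

```text
time_s: 2.1
tool_pos: [0.4113, -0.3031, 0.2443]
tool_rot: [-180.0, -0.0, 89.6]
force: [-0.7, -0.6, 1.2]
grip_width: 0.0523
grasp_force: 0.0
```

```bash
cat >> h.py <<'E'
from scipy.spatial.transform import Rotation as Ro
def delta(p,yaw):
    "tool-frame shift (mm) and turn (rad) to pose pointing straight down"
    o=env.get_obs(); R=Ro.from_euler('xyz',o['tool_rot'],degrees=True)
    t=Ro.from_euler('xyz',[180,0,yaw],degrees=True)
    return (R.inv().apply(np.array(p)-o['tool_pos'])*1000).round(1),(R.inv()*t).as_rotvec().round(4)
E
python3 - <<'E'
from h import *
o=env.get_obs(); print(o['time_s'],o['tool_pos'],o['tool_rot'],o['qpos'],o['grip_width'],o['force'])
im,d,c=look('wrist'); cv2.imwrite('pics/w1.png',im); np.savez('w1.npz',im=im,d=d,**{k:c[k] for k in('fx','fy','cx','cy','k1','T')}); print(np.round(c['T'],3))
P=cloud(c,d); hsv=cv2.cvtColor(im,cv2.COLOR_BGR2HSV); Z=P[...,2]
for nm,lo,hi in(('red',(0,150,80),(8,255,255)),('blue',(105,120,80),(130,255,255))):
    m=(cv2.inRange(hsv,lo,hi)>0)&(Z>.07)&(Z<.082)
    print(nm,m.sum(),cv2.minAreaRect((P[m][:,:2]*1000).astype(np.float32)) if m.sum()>5 else 0, np.median(Z[m]) if m.any() else 0)
z0=np.load('top0.npz'); ct={k:z0[k] for k in('fx','fy','cx','cy','k1','T')}; Pt=cloud(ct,z0['d']).reshape(-1,3)
for ylo,yhi in((-.20,-.15),(-.15,-.12),(-.12,-.10),(-.10,-.06)):
    q=Pt[(Pt[:,0]>.4)&(Pt[:,0]<.6)&(Pt[:,1]>ylo)&(Pt[:,1]<yhi)]; print(ylo,q[:,2].max().round(3))
print(delta((.413,-.303,.1),89.5))
E
```

```text
2.1 [ 0.41134636 -0.3030655   0.24425587] [-1.79973192e+02 -1.76110091e-02  8.95752447e+01] [ 52.98618732   2.36415997 -20.03496761 101.97322585   0.83468313
  75.83905394  32.33749774] 0.052282769611909384 [-0.69393131 -0.55907048  1.24861123]
[[ 1.    -0.008 -0.003  0.411]
 [-0.009 -0.954 -0.299 -0.22 ]
 [-0.     0.299 -0.954  0.383]
 [ 0.     0.     0.     1.   ]]
red 177 ((411.4942932128906, -302.1343688964844), (26.944984436035156, 8.465633392333984), 89.72034454345703) 0.07440135326694697
blue 176 ((411.93658447265625, -250.8318634033203), (25.779951095581055, 8.002267837524414), 89.58006286621094) 0.07476858278811538
-0.2 0.093
-0.15 0.07
-0.12 0.064
-0.1 0.109
(array([1.000e-01, 1.700e+00, 1.443e+02]), array([-0.0004, -0.0002,  0.0014]))
```

View pics/w1.png

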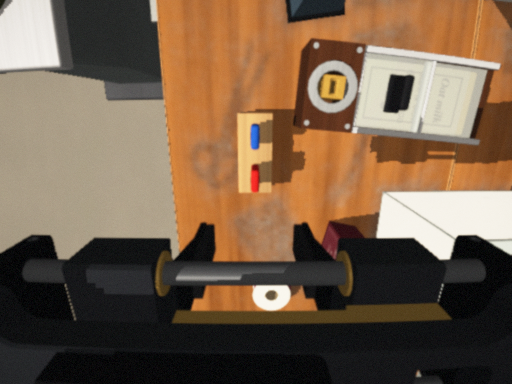

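Call:
drive_tool(moves=[[[0,0.5,25],[0,0,0],0.4],[[0,0.5,25],[0,0,0],0.4],[[0,0,25],[0,0,0],0.4],[[0,0,25],[0,0,0],0.4],[[0,0,25],[0,0,0],0.4],[[0,0,20],[0,0,0],0.4],[[0,0,15],[0,0,0],0.4],[[0,0,10],[0,0,0],0.4],[[0,0,8],[0,0,0],0.4],[[0,0,0],[0,0,0],0.4],[[0,0,0],[0,0,0],0.4]])

```text
time_s: 3.07
tool_pos: [0.4127, -0.3033, 0.0668]
tool_rot: [180.0, 0.0, 89.7]
force: [-0.5, -0.3, -0.8]
grip_width: 0.052
grasp_force: 0.0
```

Call:
drive_tool(moves=[[[0,0,0],[0,0,0],0.7],[[0,0,0],[0,0,0],0.75],[[0,0,0],[0,0,0],0.8],[[0,0,0],[0,0,0],0.85],[[0,0,0],[0,0,0],0.9],[[0,0,0],[0,0,0],0.95],[[0,0,0],[0,0,0],1],[[0,0,0],[0,0,0],1],[[0,0,0],[0,0,0],1],[[0,0,0],[0,0,0],1]], newtons=30)

```text
time_s: 3.9
tool_pos: [0.4125, -0.3032, 0.0666]
tool_rot: [-180.0, 0.0, 89.8]
force: [-0.4, 0.1, 1.1]
grip_width: 0.0096
grasp_force: 30.0
```

Run:
```python
from h import *
o=env.get_obs(); print(o['time_s'],o['tool_pos'],o['tool_rot'],o['grip_width'],o['force'],o['grasp_force'])
for f,roi,zz in(('w1.npz',np.s_[65:115,310:360],.072),('top0.npz',np.s_[188:216,225:257],.072)):
    z=np.load(f); c={k:z[k] for k in('fx','fy','cx','cy','k1','T')}; hsv=cv2.cvtColor(z['im'],cv2.COLOR_BGR2HSV)
    m=cv2.inRange(hsv,(12,130,100),(32,255,255)); k=np.zeros_like(m);k[roi]=255;m&=k
    cs,_=cv2.findContours(m,cv2.RETR_EXTERNAL,cv2.CHAIN_APPROX_NONE); q=max(cs,key=cv2.contourArea)
    W=onplane(c,q.reshape(-1,2),zz)[:,:2]*1000; print(f,cv2.minAreaRect(W.astype(np.float32)))
```

```text
3.9 [ 0.41252615 -0.30323268  0.06658619] [-1.79998897e+02  4.56109672e-03  8.97691300e+01] 0.009584616191642999 [-0.4010015   0.1234609   1.11705768] 30.000001131556928
w1.npz ((497.37060546875, -198.53814697265625), (28.476110458374023, 27.062294006347656), 84.30399322509766)
top0.npz ((498.8961486816406, -197.04400634765625), (26.32105827331543, 28.713470458984375), 89.28095245361328)
```

Call:
drive_tool(moves=[[[0,0,-10],[0,0,0],1],[[0,0,-14],[0,0,0],1],[[0,0,-14],[0,0,0],1],[[0,0,-14],[0,0,0],1],[[0,0,-14],[0,0,0],1],[[0,0,-14],[0,0,0],1],[[0,0,0],[0,0,0],1]])

```text
time_s: 4.48
tool_pos: [0.4141, -0.3043, 0.15]
tool_rot: [179.8, 0.2, 89.8]
force: [0.9, -0.2, -0.1]
grip_width: 0.0097
grasp_force: 30.0
```

Call:
drive_tool(moves=[[[15,12,0],[0,0,0],1],[[15,12,0],[0,0,0],1],[[15,12,0],[0,0,0],1],[[15,12,0],[0,0,0],1],[[15,12,0],[0,0,0],1],[[15,12,0],[0,0,0],1],[[15,14,0],[0,0,0],1],[[0,0,0],[0,0,0.041],1],[[0,0,0],[0,0,0.041],1],[[0,0,0],[0,0,0],1],[[0,0,0],[0,0,0],1]])

```text
time_s: 5.4
tool_pos: [0.4986, -0.1985, 0.1461]
tool_rot: [-180.0, -0.0, 85.1]
force: [0.0, -0.2, -0.3]
grip_width: 0.0099
grasp_force: 30.0
```

Run:
```python
from h import *
o=env.get_obs(); print(o['time_s'],o['tool_pos'],o['tool_rot'],o['grip_width'],o['force'],o['grasp_force'])
im,d,c=look('wrist'); cv2.imwrite('pics/w2.png',im); np.savez('w2.npz',im=im,d=d,**{k:c[k] for k in('fx','fy','cx','cy','k1','T')})
im2,d2,c2=look('top');im3,_,_=look('scene')
a=cv2.resize(im2[160:235,205:285],(400,375),interpolation=cv2.INTER_CUBIC);b=cv2.resize(im3[130:230,190:290],(375,375),interpolation=cv2.INTER_CUBIC)
cv2.imwrite('pics/c2.png',np.hstack([a,b]))
print(delta((.499,-.198,.147),85.1))
```

```text
5.4 [ 0.49858001 -0.19847756  0.14606698] [-1.79950540e+02 -8.16644638e-03  8.51361086e+01] 0.009851377135905403 [ 0.00150584 -0.15709551 -0.27407585] 29.999961736612022
(array([ 0.8,  0.3, -0.6]), array([-0.0003,  0.    , -0.0003]))
```

View pics/w2.png

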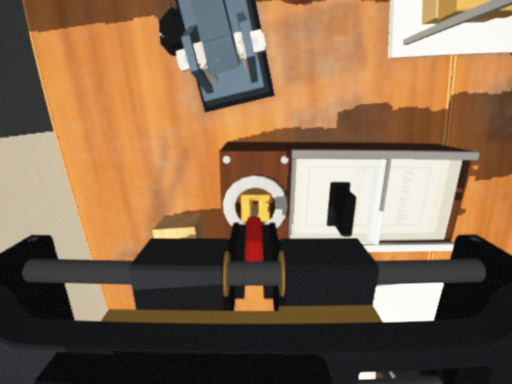

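View pics/c2.png

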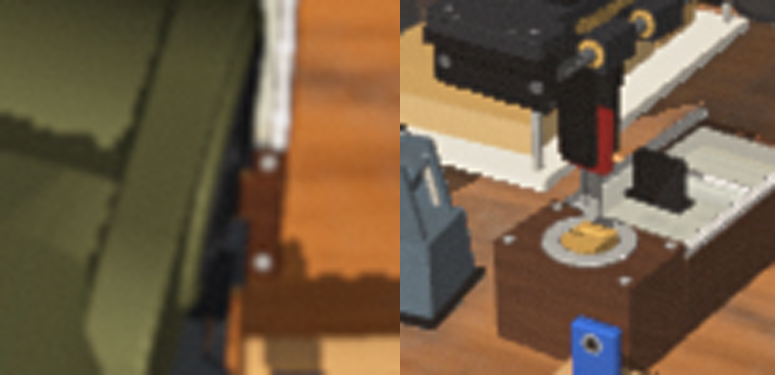

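The wrist view shows the red key at (255,235), in line with the boss (255,207). The scene view shows the blade hanging straight above the boss. I'll measure the offset numerically.

```bash
python3 - <<'E'
from h import *
z=np.load('w2.npz'); c={k:z[k] for k in('fx','fy','cx','cy','k1','T')}; hsv=cv2.cvtColor(z['im'],cv2.COLOR_BGR2HSV)
for nm,lo,hi,roi,zz in(('boss',(12,130,90),(32,255,255),np.s_[185:230,230:285],.072),('head',(0,150,60),(8,255,255),np.s_[210:262,235:275],.1555)):
    m=cv2.inRange(hsv,lo,hi);k=np.zeros_like(m);k[roi]=255;m&=k
    for v in range(roi[0].start,roi[0].stop,3):
        u=np.flatnonzero(m[v])
        if len(u)>3: print(nm,v,u.min(),u.max(),(onplane(c,[[u.min()-.5,v],[u.max()+.5,v]],zz)[:,:2]*1000).round(1).tolist(),(lambda w:(w.size and (w.min(),w.max())))(np.setdiff1d(np.arange(u.min(),u.max()),u)))
S=np.array([[227,160],[284,160]]); print((onplane(c,S,.066)*1000).round(1))
E
python3 - <<'E'
import cv2
im=cv2.imread('pics/w2.png')[140:270,210:310]; cv2.imwrite('pics/w2c.png',cv2.resize(im,None,fx=4.5,fy=4.5,interpolation=cv2.INTER_CUBIC))
E
```

```text
boss 191 246 264 [[492.5, -180.6], [508.2, -181.9]] 0
boss 194 241 269 [[488.1, -182.8], [512.2, -184.9]] 0
boss 197 239 271 [[486.1, -185.3], [513.6, -187.7]] 0
boss 200 238 272 [[485.0, -187.9], [514.3, -190.4]] 0
boss 203 240 269 [[486.4, -190.7], [511.6, -192.9]] (np.int64(253), np.int64(257))
boss 206 240 269 [[486.1, -193.4], [511.4, -195.5]] 0
boss 209 240 269 [[485.9, -196.1], [511.2, -198.3]] 0
boss 212 240 269 [[485.6, -198.8], [511.0, -201.0]] (np.int64(251), np.int64(256))
boss 215 240 269 [[485.3, -201.5], [510.9, -203.7]] (np.int64(251), np.int64(256))
boss 218 241 269 [[485.9, -204.4], [510.7, -206.5]] (np.int64(248), np.int64(259))
boss 221 244 265 [[488.2, -207.4], [507.0, -209.0]] (np.int64(247), np.int64(260))
head 216 251 255 [[498.7, -168.8], [501.3, -169.1]] 0
head 219 248 259 [[497.0, -170.4], [503.2, -170.9]] 0
head 222 247 261 [[496.3, -172.0], [504.1, -172.7]] 0
head 225 246 261 [[495.6, -173.7], [504.0, -174.4]] (np.int64(260), np.int64(260))
head 228 246 261 [[495.5, -175.4], [503.9, -176.1]] 0
head 231 246 261 [[495.3, -177.2], [503.7, -177.9]] (np.int64(256), np.int64(256))
head 234 245 262 [[494.6, -178.9], [504.1, -179.7]] 0
head 237 245 262 [[494.4, -180.6], [504.0, -181.5]] (np.int64(246), np.int64(246))
head 240 245 262 [[494.2, -182.4], [503.9, -183.2]] 0
head 243 245 261 [[494.1, -184.2], [503.2, -185.0]] 0
head 246 245 263 [[493.9, -186.0], [504.1, -186.9]] 0
head 249 245 262 [[493.7, -187.8], [503.5, -188.7]] 0
head 252 245 262 [[493.5, -189.7], [503.3, -190.5]] 0
head 255 245 263 [[493.4, -191.5], [503.7, -192.4]] 0
head 258 245 262 [[493.2, -193.4], [503.0, -194.2]] 0
head 261 246 261 [[493.5, -195.3], [502.3, -196.1]] (np.int64(249), np.int64(259))
[[ 479.4 -154.4   66. ]
 [ 526.3 -158.5   66. ]]
```

View pics/w2c.png

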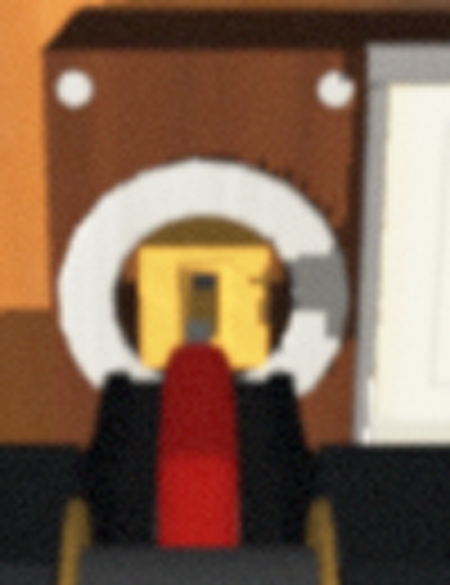

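Call:
drive_tool(moves=[[[0.6,0.7,2],[0,0,0],1],[[0,0,3],[0,0,0],1],[[0,0,3],[0,0,0],1],[[0,0,3],[0,0,0],1],[[0,0,2],[0,0,0],1],[[0,0,2],[0,0,0],1],[[0,0,2],[0,0,0],1],[[0,0,2],[0,0,0],1],[[0,0,2],[0,0,0],1],[[0,0,2],[0,0,0],1],[[0,0,0],[0,0,0],1]], newtons=45)

```text
time_s: 6.47
tool_pos: [0.4996, -0.1976, 0.1231]
tool_rot: [-180.0, -0.0, 85.1]
force: [0.7, 0.8, -2.4]
grip_width: 0.0097
grasp_force: 45.0
```

Call:
drive_tool(moves=[[[0,0,2.5],[0,0,0],1],[[0,0,2.5],[0,0,0],1],[[0,0,2.5],[0,0,0],1],[[0,0,2.5],[0,0,0],1],[[0,0,2],[0,0,0],1],[[0,0,2],[0,0,0],1],[[0,0,0],[0,0,0],1]])

```text
time_s: 7.05
tool_pos: [0.4996, -0.1976, 0.109]
tool_rot: [-180.0, -0.0, 85.1]
force: [0.7, 3.1, -1.4]
grip_width: 0.0097
grasp_force: 45.0
```

Call:
drive_tool(moves=[[[0,0,2],[0,0,0],1],[[0,0,2],[0,0,0],1],[[0,0,1],[0,0,0],1],[[0,0,1],[0,0,0],1],[[0,0,1],[0,0,0],1],[[0,0,0],[0,0,0],1]])

```text
time_s: 7.55
tool_pos: [0.4999, -0.1977, 0.1028]
tool_rot: [180.0, -0.0, 85.1]
force: [-1.4, 2.7, 3.9]
grip_width: 0.0096
grasp_force: 45.0
```

Call:
drive_tool(moves=[[[0,0,0.7],[0,0,0],1],[[0,0,0.7],[0,0,0],1],[[0,0,0],[0,0,0],1]])

```text
time_s: 7.8
tool_pos: [0.5, -0.1977, 0.1025]
tool_rot: [180.0, 0.0, 85.1]
force: [-3.0, 5.5, 11.0]
grip_width: 0.0099
grasp_force: 45.0
```

Call:
drive_tool(moves=[[[0,0,0],[0,0,0.08],1],[[0,0,0],[0,0,0.08],1],[[0,0,0],[0,0,0.08],1],[[0,0,0],[0,0,0.08],1],[[0,0,0],[0,0,0.08],1],[[0,0,0],[0,0,0.08],1],[[0,0,0],[0,0,0],1]])

```text
time_s: 8.38
tool_pos: [0.5003, -0.1979, 0.1025]
tool_rot: [179.9, -0.0, 57.4]
force: [-3.0, 4.3, 10.7]
grip_width: 0.0097
grasp_force: 45.0
```

Run:
```python
from h import *
o=env.get_obs(); print(o['time_s'],o['tool_pos'],o['tool_rot'],o['force'],o['wrist_torque'],o['qpos'])
```

```text
8.3833 [ 0.50030333 -0.19788977  0.10250847] [ 1.79928667e+02 -5.44800873e-03  5.73853332e+01] [-3.01148151  4.32738073 10.73548269] [1.05903719 0.45834152 0.01375084] [ 38.8284766   12.92652287 -22.29698268 107.97537006   5.63545643
  60.08529308 -18.38291235]
```

Turning freely with low forces, so I'll continue to about 92°.

Call:
drive_tool(moves=[[[0,0,0],[0,0,0.1],1],[[0,0,0],[0,0,0.1],1],[[0,0,0],[0,0,0.1],1],[[0,0,0],[0,0,0.1],1],[[0,0,0],[0,0,0.1],1],[[0,0,0],[0,0,0.1],1],[[0,0,0],[0,0,0.1],1],[[0,0,0],[0,0,0.1],1],[[0,0,0],[0,0,0.1],1],[[0,0,0],[0,0,0.1],1],[[0,0,0],[0,0,0.1],1],[[0,0,0],[0,0,0.04],1]])

```text
time_s: 9.38
tool_pos: [0.4999, -0.1983, 0.1025]
tool_rot: [180.0, -0.0, -8.0]
force: [-2.6, 3.9, 9.3]
grip_width: 0.0097
grasp_force: 45.0
```

Call:
drive_tool(moves=[[[0,0,0],[0,0,0],1],[[0,0,0],[0,0,0],1]])

```text
time_s: 9.55
tool_pos: [0.5, -0.1983, 0.1025]
tool_rot: [180.0, -0.0, -7.8]
force: [-2.6, 4.1, 9.9]
grip_width: 0.0099
grasp_force: 45.0
```

Run:
```python
from h import *
o=env.get_obs(); print(o['time_s'],o['tool_pos'],o['tool_rot'],o['force'],o['wrist_torque'],o['qpos'])
```

```text
9.55 [ 0.49995043 -0.19831195  0.10250232] [ 1.79950230e+02 -3.83791942e-02 -7.76135726e+00] [-2.61312534  4.11897688  9.87478936] [ 1.00844374  0.62592577 -0.04197627] [ 32.34984044  12.28094848 -15.02283119 108.21206569   3.70212268
  59.92010561 -81.96051507]
```

Call:
drive_tool(moves=[[[0,0,0],[0,0,0],0.8],[[0,0,0],[0,0,0],0.7],[[0,0,0],[0,0,0],0.6],[[0,0,0],[0,0,0],0.55],[[0,0,0],[0,0,0],0.55],[[0,0,-10],[0,0,0],0.55],[[0,0,-20],[0,0,0],0.55],[[0,0,-25],[0,0,0],0.55],[[0,0,-25],[0,0,0],0.55],[[0,0,-20],[0,0,0],0.55],[[0,0,0],[0,0,0],0.55]])

```text
time_s: 10.47
tool_pos: [0.5023, -0.199, 0.2067]
tool_rot: [179.9, -0.5, -7.7]
force: [0.7, -1.3, 0.6]
grip_width: 0.0392
grasp_force: 0.0
```

Call:
drive_tool(moves=[[[0,0,0],[0,0,-0.12],0.55],[[0,0,0],[0,0,-0.12],0.55],[[0,0,0],[0,0,-0.12],0.55],[[0,0,0],[0,0,-0.12],0.55],[[0,0,0],[0,0,-0.12],0.55],[[0,0,0],[0,0,-0.12],0.55],[[0,0,0],[0,0,-0.12],0.55],[[0,0,0],[0,0,-0.12],0.55],[[0,0,0],[0,0,-0.12],0.55],[[0,0,0],[0,0,-0.12],0.55],[[0,0,0],[0,0,-0.12],0.55],[[0,0,0],[0,0,-0.12],0.55]])

```text
time_s: 11.47
tool_pos: [0.4995, -0.198, 0.201]
tool_rot: [-180.0, 0.0, 75.1]
force: [-0.7, -0.4, -0.4]
grip_width: 0.0392
grasp_force: 0.0
```

Call:
drive_tool(moves=[[[0,0,0],[0,0,-0.09],0.55],[[0,0,0],[0,0,-0.09],0.55],[[0,0,0],[0,0,0],0.55],[[0,0,0],[0,0,0],0.55]])

```text
time_s: 11.8
tool_pos: [0.4995, -0.198, 0.2011]
tool_rot: [-180.0, 0.0, 84.9]
force: [-0.0, 0.7, -0.4]
grip_width: 0.0392
grasp_force: 0.0
```

Run:
```python
from h import *
o=env.get_obs(); print(o['time_s'],o['tool_pos'],o['tool_rot'],o['force'],o['grip_width'])
im,d,c=look('wrist'); cv2.imwrite('pics/w3.png',im); np.savez('w3.npz',im=im,d=d,**{k:c[k] for k in('fx','fy','cx','cy','k1','T')})
P=cloud(c,d); hsv=cv2.cvtColor(im,cv2.COLOR_BGR2HSV); Z=P[...,2]
m=(cv2.inRange(hsv,(0,150,60),(8,255,255))>0); 
if m.any():
    print('red z',np.percentile(Z[m],[5,50,95]).round(4)); t=m&(Z>Z[m].max()-.006); print(cv2.minAreaRect((P[t][:,:2]*1000).astype(np.float32)))
m=(Z>.085)&(Z<.1)&(hsv[...,2]<70)&(P[...,0]>.53)&(P[...,1]<-.17)&(P[...,1]>-.24)
print('pull',m.sum(),cv2.minAreaRect((P[m][:,:2]*1000).astype(np.float32)))
print(delta((.5735,-.2045,.18),85.1))
```

```text
11.8 [ 0.49952418 -0.1980396   0.20105058] [-1.79982953e+02  3.05712098e-03  8.49239282e+01] [-0.01716892  0.65410192 -0.37619218] 0.039199809829200336
red z [0.0114 0.0802 0.1121]
((506.2601623535156, -114.93403625488281), (0.0, 0.0), 0.0)
pull 308 ((571.733154296875, -202.26812744140625), (33.169715881347656, 8.236857414245605), 84.9917984008789)
(array([ 0.1, 74.2, 21.1]), array([-0.0002,  0.0001, -0.003 ]))
```

View pics/w3.png

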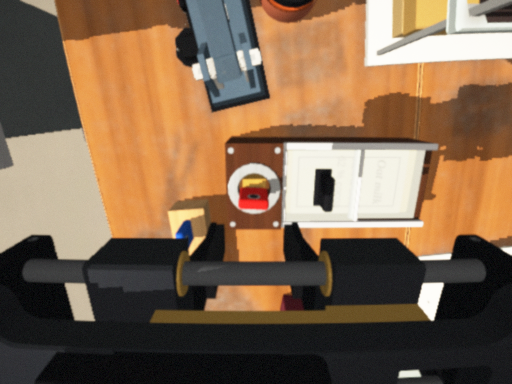

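The red key stands turned in the lock at (254,196), with its head top at z ≈ 0.112, so it is home. Now the pane pull.

Call:
drive_tool(moves=[[[0,20,0],[0,0,0],0.55],[[0,27,0],[0,0,0],0.55],[[0,27,0],[0,0,0],0.55],[[0,0,20],[0,0,0],0.55],[[0,0,25],[0,0,0],0.55],[[0,0,25],[0,0,0],0.55],[[0,0,20],[0,0,0],0.55],[[0,0,12],[0,0,0],0.55],[[0,0,9],[0,0,0],0.55],[[0,0,0],[0,0,0],0.55],[[0,0,0],[0,0,0],0.55]])

```text
time_s: 12.77
tool_pos: [0.5738, -0.2045, 0.0907]
tool_rot: [180.0, 0.0, 85.0]
force: [1.1, -0.5, 0.3]
grip_width: 0.0392
grasp_force: 0.0
```

Call:
drive_tool(moves=[[[0,0,0],[0,0,0],0.7],[[0,0,0],[0,0,0],0.75],[[0,0,0],[0,0,0],0.8],[[0,0,0],[0,0,0],0.9],[[0,0,0],[0,0,0],1],[[0,0,0],[0,0,0],1],[[0,0,0],[0,0,0],1]], newtons=15)

```text
time_s: 13.35
tool_pos: [0.5736, -0.2044, 0.0905]
tool_rot: [180.0, 0.0, 85.1]
force: [0.2, 0.1, 2.5]
grip_width: 0.0096
grasp_force: 15.0
```

Call:
drive_tool(moves=[[[0,3,0],[0,0,0],1],[[0,6,0],[0,0,0],1],[[0,6,0],[0,0,0],1],[[0,7,0],[0,0,0],1],[[0,7,0],[0,0,0],1],[[0,7,0],[0,0,0],1],[[0,7,0],[0,0,0],1],[[0,7,0],[0,0,0],1],[[0,7,0],[0,0,0],1],[[0,6,0],[0,0,0],1],[[0,4,0],[0,0,0],1],[[0,0,0],[0,0,0],1]])

```text
time_s: 14.35
tool_pos: [0.6423, -0.2104, 0.0905]
tool_rot: [179.8, 0.0, 85.1]
force: [1.3, -1.3, 3.5]
grip_width: 0.0098
grasp_force: 15.0
```

Call:
drive_tool(moves=[[[0,1.5,0],[0,0,0],1],[[0,1.5,0],[0,0,0],1],[[0,1,0],[0,0,0],1],[[0,1,0],[0,0,0],1],[[0,0,0],[0,0,0],1]])

```text
time_s: 14.77
tool_pos: [0.6433, -0.2105, 0.0905]
tool_rot: [-179.7, 0.0, 85.1]
force: [-7.5, 0.4, 9.7]
grip_width: 0.0097
grasp_force: 15.0
```

Call:
drive_tool(moves=[[[0,0,0],[0,0,0],0.8],[[0,0,0],[0,0,0],0.6],[[0,0,0],[0,0,0],0.55],[[0,0,0],[0,0,0],0.55],[[0,0,0],[0,0,0],0.55],[[0,0,-10],[0,0,0],0.55],[[0,0,-20],[0,0,0],0.55],[[0,0,-25],[0,0,0],0.55],[[0,0,-25],[0,0,0],0.55],[[0,0,-25],[0,0,0],0.55],[[0,-20,0],[0,0,0],0.55],[[0,-20,0],[0,0,0],0.55]])

```text
time_s: 15.77
tool_pos: [0.6069, -0.2068, 0.1982]
tool_rot: [179.7, 0.0, 85.1]
force: [-0.6, 0.1, -0.2]
grip_width: 0.0393
grasp_force: 0.0
```

Call:
drive_tool(moves=[[[0,-25,-5],[0,0,0],0.55],[[0,-30,0],[0,0,0],0.55],[[0,-30,0],[0,0,0],0.55],[[0,0,0],[0,0,0],0.55],[[0,0,0],[0,0,0],0.55]])

```text
time_s: 16.18
tool_pos: [0.5197, -0.2002, 0.2012]
tool_rot: [179.9, 0.1, 85.0]
force: [-0.6, -0.7, 0.5]
grip_width: 0.0389
grasp_force: 0.0
```

Run:
```python
from h import *
o=env.get_obs(); print(o['time_s'],o['tool_pos'],o['tool_rot'],o['force'],o['grip_width'])
im,d,c=look('wrist'); P=cloud(c,d); hsv=cv2.cvtColor(im,cv2.COLOR_BGR2HSV); Z=P[...,2]
ii=lambda a,b,e,f:(P[...,0]>a)&(P[...,0]<b)&(P[...,1]>e)&(P[...,1]<f)
m=(Z>.08)&(Z<.1)&(hsv[...,2]<70)&ii(.54,.68,-.25,-.16)
if m.any():print('pull',m.sum(),cv2.minAreaRect((P[m][:,:2]*1000).astype(np.float32)))
m=(cv2.inRange(hsv,(0,150,60),(8,255,255))>0)&ii(.46,.54,-.24,-.16)
if m.any():print('red',m.sum(),np.percentile(Z[m],[5,50,98]).round(4)); t=m&(Z>.104);print(cv2.minAreaRect((P[t][:,:2]*1000).astype(np.float32)))
im3,_,_=look('scene'); cv2.imwrite('pics/f.png',np.hstack([im[::1,:],im3])[:, :] if 0 else np.hstack([cv2.resize(im,(400,300)),cv2.resize(im3[100:300,130:397],(400,300))]))
```

```text
16.1833 [ 0.5196946  -0.20018587  0.20123111] [1.79939999e+02 8.73167774e-02 8.50077076e+01] [-0.6409049  -0.74492438  0.5142325 ] 0.03886561312230327
pull 395 ((641.1689453125, -207.91552734375), (33.302650451660156, 8.936088562011719), 85.12504577636719)
red 573 [0.0661 0.1086 0.1127]
((498.2413024902344, -197.4241485595703), (9.58295726776123, 26.449922561645508), 81.53876495361328)
```

View pics/f.png

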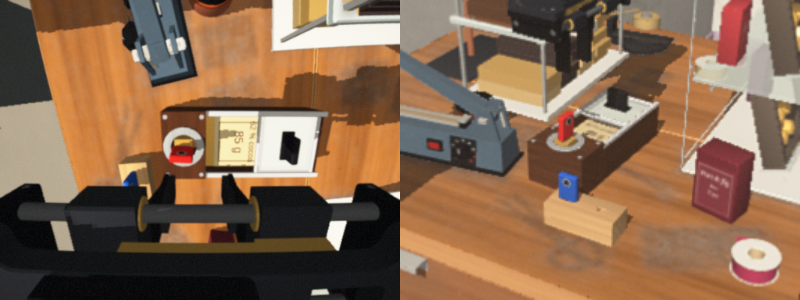

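The pane is open by about 70 mm. The red key is home (top at 0.112 m) and turned about 93°, and the blue key is still in the stand. Nothing is being touched, so I'll sign off.

```bash
python3 -c "
from cell import env
print(env.sign_off())"
```

```text
the job is handed in; nothing more can be done
None
```

The job is handed in: the red key is fully home and turned about 93° in the lock, the pane is slid about 70 mm to its stop, the blue key is still in the stand and I never touched the jar, spool or carton.

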